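# Wedge up the funnel stand and hold it level

## Task

The funnel stand sags at the front: take the orange levelling wedge by its grip block, set it flat on the bench and push it, tip first and straight, under the middle of the stand's blue base plate until the front edge just lifts off the two grey rails, by about 4 mm, which is where the black line on the wedge's ramp comes under the edge. Never raise the edge as far as 10 mm, do not touch the stand with the gripper or arm, and leave the ring, jar, rack and valve handle where they are. Finish while still gripping the wedge there, with the plate resting on it.

Things in the scene. Friction and masses are not known exactly. Their poses are not given: they have to be found in the camera images.
- mouth (a point): Fixed point on the bench (z = 0) straight below the middle of the front lower edge of the stand's blue base plate. x is level and points in under the plate (the way to push, roughly away from the robot), y to the left along the front edge, z up. Plate: 200 mm deep (x 0 to 200), 130 mm wide, 10 mm thick, underside 12 mm above the bench, hinged along its rear lower edge.
- sole: The stand's grey frame, fixed to the bench; origin and axes as mouth. Two rails 12 mm high, 22 mm wide, centred at y = +50 and -50 mm, from x = 2 mm on, on which the plate rests; the 78 mm between them is open down to the bench. On the plate: a 12 mm steel rod at x = 180, y = 45, 282 mm high, and a white funnel 94 mm wide, axis at x = 140, y = 75, 92 to 224 mm above the bench.
- stand (a joint): Tilt of the base plate about its rear hinge, rad: 0 = resting on the rails; grows as the front edge rises. The hinge is 200 mm behind the edge, so 0.02 rad = 4 mm of lift. It falls back under its own weight. Lifting the edge takes about 3 to 8 N, pushing the wedge in up to about 12 N.
- front_edge (a point): Middle of the front lower edge of the base plate, 12 mm above the bench at rest; it rises with the plate.
- wedge_grip (a point): Point in the grip block at the rear of the loose orange plastic levelling wedge (100 g, 116 mm long, 28 mm wide throughout, flat underside). The block is 36 mm long, 28 mm wide across y, 56 mm high; this point is at its middle in plan, 34 mm above the underside, 98 mm behind the tip. x points to the thin tip, y across the wedge, z up.
- wedge_tip (a point): Middle of the wedge's tip at its underside; axes as wedge_grip. The ramp rises evenly from 4 mm at the tip to 24 mm, 80 mm behind it, where the grip block begins. It meets the plate's edge when the tip is 32 mm in under it; a black line across the ramp, 48 mm behind the tip, marks 4 mm of lift (each 4 mm farther in lifts 1 mm).
- ring_mid (a point): Centre of a loose grey titanium guard ring lying flat, 90 mm across, 16 mm high, half-way up. Bystander.
- jar_mid (a point): Centre of a loose upright amber glass jar, 64 mm across, 95 mm high, half-way up. Bystander.
- rack_mid (a point): Centre of a loose black plastic bottle rack block with six holes, 90 x 130 x 45 mm high (130 along its y), half-way up. Bystander.
- handle_mid (a point): Middle of a loose bronze valve handle lying flat, about 132 mm long (along its y), 32 mm wide, 18 mm high. Bystander.
- wedge: The wedge as a whole; origin on its underside, midway along it: 58 mm behind the tip and 40 mm ahead of wedge_grip; x to the tip.
Not all that is in view belongs to the job. Of the things that look like the wedge, take the one that is farthest from the robot's base at the start.

How it is judged:
By the outcome, as a careful person would: the job done as asked, in the order asked, and still so for the second after the job is handed in, while the arm keeps its last pose, push and grip.
It also fails if it takes over 40 s, if anything falls off the work surface, if the arm or the gripper's body presses on something with over 40 N, if the wrist force passes 120 N, or if a joint passes its speed limit or range.

## Robot

A 6-joint arm with a two-finger parallel gripper is mounted at the origin on the work surface. World frame = base frame: x ahead of the robot, y to its left, z up, the work surface at z = 0. Lengths are in m, angles in rad, forces in N, time in s.
With the tool pointing down it reaches from about 0.425 to 0.95 m from the base axis. Payload 14.7 kg.
Tool frame: the origin (TCP) lies between the finger pads; the fingertips stand 22 mm ahead of it and the grasp point (between the pads) lies 3 mm ahead of it (env.tip_reach is the distance from the TCP to the fingertips, in m); y points along the fingers, z is the direction in which the jaws open and shut, and the axes are right-handed (so a half turn about y gives the same grasp; the last joint's range is limited). The gripper opens to 85 mm and grips with 20 to 120 N. Pads are 22 mm wide; open, the fingers measure 114 mm over their backs; the gripper's body (76 mm by 85 mm) begins 54 mm behind the grasp point. The pads swing forward as they close: fully open they stand 13 mm farther back than shut.
Start: joints at [1.096, 0.48, 1.596, -0, 1.065, -0.047], TCP at [0.27, 0.591, 0.253] pointing down, gripper open.
Joint ranges: [-2.75, 2.75], [-0.82, 2.05], [0.23, 2.67], [-1.56, 4.7], [0.09, 2.69], [-2.92, 2.92]. Speed limits (rad/s): [1.89, 1.89, 2.39, 3.01, 3.01, 3.01].

## Interface

Orientations are given as a rotation vector (axis times angle).
In Python, from rig import env gives the robot as it stands. Calls block until the motion is done:
- env.move_to(position, orientation): joint-space move of the TCP to a pose.
- env.line_to(position, frame=None, v=0.15): straight line of the TCP; frame=None keeps the orientation; v is the mean speed in m/s.
- env.set_joints(angles): joint-space move.
- env.command_gripper(opening, newtons=None): finger opening in m; newtons is the grip in N (None keeps the last); returns when the fingers have stopped.
- env.pause(seconds).
- env.inverse_kinematics(position, orientation): joint angles nearest the present ones, or None.
- env.snapshot(name): name is "scene" or "top"; returns a dict with "pixels" (480x640x3 uint8, red, green, blue), "intrinsics" (3x3 intrinsics, pixels), "R" (3x3) and "t" (3): a world point X has camera coordinates R X + t. Camera axes: x right, y down, z forward; pixel columns grow to the right and rows downward; lengths in m; the calibration is good to about 2 mm. A picture is of the moment at which its call begins. There is no depth.
A pose or a line that the arm cannot do raises env.MotionError and nothing moves.
- env.job_done(): hands the job in, once; it reports no verdict.
Trained networks look in a picture, given as the dict that the camera call returned (one of the last four; its "shot" number tells which), for a name from the list of things; names that differ only in an ending like _2 or _b are one class to them, and where a whole thing is asked for, a point or a joint stands for the part that bears it (a point fixed in the world has none). Each returns a list of dicts, best first, with "score" (0 to 1); they miss things now and then, are a little off and sometimes report something else, mostly with a low value. They report only what shows in the picture. A call takes as long as a camera call. They do not tell look-alikes from the thing itself.
- env.spot_in(picture, label): "rect" ([left, top, width, height] as shares, 0 to 1, of the picture: columns of its width, rows of its height, round what is visible of it).
- env.silhouettes(picture, label): "mask" (480x640 bool, what is visible of it) and "rect" ([left, top, width, height] as shares, 0 to 1, of the picture: columns of its width, rows of its height, round what is visible of it).
Readings, each from a call of its own:
- env.current_t(): time.
- env.current_q(): joint angles.
- env.current_joint_velocities(): joint speeds.
- env.current_tau(): joint torques, N m.
- env.current_tool_pos(): TCP position.
- env.current_tool_rot(): TCP orientation.
- env.current_ft_force(): force on the tool from outside, world axes, zero at the start.
- env.current_torque(): the same for the moment, N m.
- env.current_finger_gap(): finger opening in m.
Only numpy, scipy, OpenCV 4.12 (cv2) and the standard library are available. Lean on these libraries where they do the work, as an engineer would, in place of code of your own. Each camera call takes 0.05 s, during which the arm holds its last target. There are 200 camera calls.

## Working session

There is one attempt and no reset: what is moved stays moved. The work goes in short steps, each a Python script; the robot and the scene stay as the last script left them, time stands still between calls to the robot, and variables do not carry over. Pictures are saved under pics/ and viewed, about 8 in all and at most 12, crops included, and the job is handed in when it is done.

```bash
ls; mkdir -p pics; cat > h.py <<'E'
import numpy as np, cv2
from rig import env
def save(p,n,crop=None,s=1):
    im=p["pixels"][:,:,::-1]
    if crop: a,b,c,d=crop; im=im[b:d,a:c]
    im=cv2.resize(im,None,fx=s,fy=s,interpolation=cv2.INTER_CUBIC) if s!=1 else im
    cv2.imwrite(f"pics/{n}.png",im)
def ray(p,u,v,z):
    K,R,t=map(np.asarray,(p["intrinsics"],p["R"],p["t"]))
    c=-R.T@t; d=R.T@np.linalg.solve(K,[u,v,1.]); return c+d*(z-c[2])/d[2]
def proj(p,X):
    K,R,t=map(np.asarray,(p["intrinsics"],p["R"],p["t"]))
    q=K@(R@np.asarray(X,float)+t); return q[:2]/q[2]
E
python3 - <<'E'
from h import *
for n in("scene","top"):
    p=env.snapshot(n); save(p,n+"0"); print(n,(-p["R"].T@p["t"]).round(3),p["intrinsics"][0][0])
    for l in("wedge","stand","sole","ring_mid","jar_mid","rack_mid","handle_mid"):
        print(l,[(round(d["score"],2),(np.array(d["rect"])*[640,480,640,480]).round().astype(int).tolist()) for d in env.spot_in(p,l)])
print(env.current_t(),env.current_tool_rot())
E
```

```text
pics
scene [ 1.296 -0.896  0.976] 542.1365286156963
wedge [(0.93, [113, 286, 48, 21]), (0.89, [218, 282, 28, 44]), (0.74, [230, 236, 40, 21]), (0.67, [190, 260, 33, 24])]
stand [(0.8, [324, 198, 94, 106])]
sole [(0.72, [323, 194, 99, 120]), (0.54, [216, 280, 29, 47])]
ring_mid [(0.56, [351, 196, 29, 21]), (0.44, [214, 281, 32, 47])]
jar_mid [(0.65, [423, 191, 23, 36])]
rack_mid [(0.69, [249, 327, 64, 63]), (0.24, [216, 279, 31, 50])]
handle_mid [(0.7, [214, 284, 33, 43]), (0.64, [381, 175, 32, 23])]
top [0.303 0.003 1.299] 548.1783571368201
wedge [(0.95, [332, 302, 54, 27]), (0.72, [474, 344, 60, 19]), (0.69, [434, 232, 24, 50]), (0.65, [416, 296, 21, 53]), (0.55, [110, 236, 53, 20])]
stand [(0.63, [258, 98, 93, 132])]
sole [(0.78, [261, 100, 92, 129])]
ring_mid [(0.96, [174, 240, 39, 41]), (0.51, [433, 150, 59, 44])]
jar_mid [(0.56, [151, 154, 37, 34])]
rack_mid [(0.83, [434, 146, 61, 48])]
handle_mid [(0.88, [111, 239, 52, 21]), (0.39, [431, 146, 64, 48])]
0.8 [-1.54469332  0.33554818 -0.33553421]
```

View pics/top0.png

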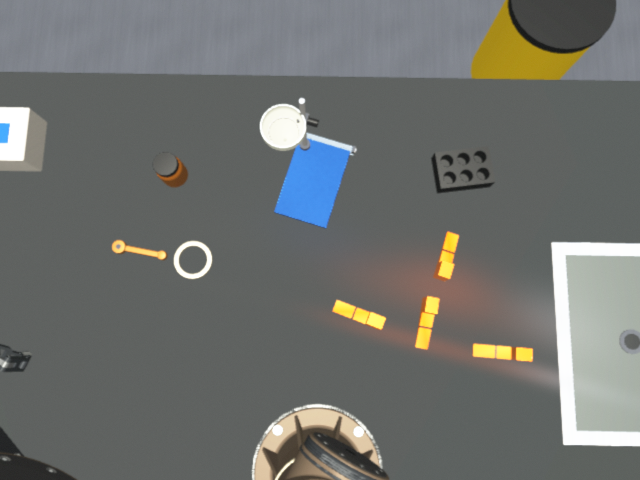

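View pics/scene0.png

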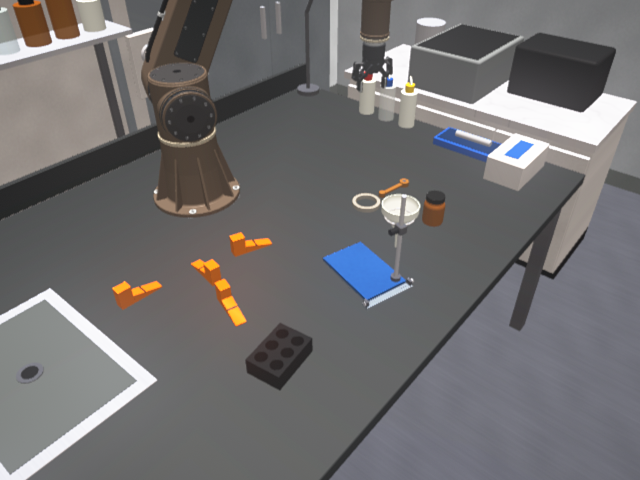

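Candidates for the wedge (top picture): A (446,256), B (427,322), C (503,352), D (359,314). A looks farthest from the base; next I measure it and check it in a crop.

```bash
cat >> h.py <<'E'
from scipy.optimize import minimize
import cv2
def T(x,y,a,P):
    c,s=np.cos(a),np.sin(a); P=np.asarray(P,float); return np.c_[x+c*P[:,0]-s*P[:,1],y+s*P[:,0]+c*P[:,1],P[:,2]]
def box(x0,x1,y0,y1,za,zb): # za=(z at x0 top), zb=(z at x1 top)
    return [(x,y,z) for y in(y0,y1) for x,z in((x0,0),(x1,0),(x0,za),(x1,zb))]
# origin at the tip
WEDGE=[box(-80,0,-14,14,24,4),box(-116,-80,-14,14,56,56)]
WEDGE=[np.array(b)/1000. for b in WEDGE]
PLATE=[np.array([(x,y,z) for x in(0,200) for y in(-65,65) for z in(12,22)])/1000.]
def render(p,parts,q,S=4):
    m=np.zeros((480*S,640*S),np.uint8)
    for b in parts:
        uv=np.array([proj(p,X) for X in T(*q,b)])
        cv2.fillConvexPoly(m,cv2.convexHull(np.round((uv+.5)*S*16).astype(np.int32)),255,shift=4)
    return cv2.resize(m,(640,480),interpolation=cv2.INTER_AREA)/255.
def fit(ps,ms,dc,parts,q0):
    def cost(d):
        q=np.array(q0)+d*[.01,.01,.1]
        return sum((np.abs(render(p,parts,q)-m)*(1-k)).sum() for p,m,k in zip(ps,ms,dc))
    r=minimize(cost,np.zeros(3),method="Nelder-Mead",options=dict(initial_simplex=[[0,0,0],[1,0,0],[0,1,0],[0,0,1]],xatol=.005,fatol=.05,maxiter=300))
    return np.array(q0)+r.x*[.01,.01,.1],r.fun,[m.sum() for m in ms]
def orange(p,rect):
    h=cv2.cvtColor(p["pixels"],cv2.COLOR_RGB2HSV).astype(int); m=(h[...,0]>3)&(h[...,0]<28)&(h[...,1]>150)&(h[...,2]>140)
    o=np.zeros_like(m); a,b,c,d=rect; o[b:d,a:c]=m[b:d,a:c]; return o.astype(float)
def blue(p,rect):
    h=cv2.cvtColor(p["pixels"],cv2.COLOR_RGB2HSV).astype(int); m=(h[...,0]>100)&(h[...,0]<125)&(h[...,1]>150)&(h[...,2]>60)
    o=np.zeros_like(m); a,b,c,d=rect; o[b:d,a:c]=m[b:d,a:c]
    k=(h[...,1]<110)&(h[...,2]>70); k=cv2.dilate(k.astype(np.uint8),np.ones((5,5)))
    return o.astype(float),k*(1.-o)
E
cat > m.py <<'E'
from h import *
s=env.snapshot("scene"); t=env.snapshot("top")
for n,(u,v) in dict(A=(446,256),B=(427,322),C=(503,352),D=(359,314)).items():
    X=ray(t,u,v,.02); print(n,X.round(3),np.hypot(X[0],X[1]).round(3))
save(t,"cropA",(380,210,560,380),4)
ms=[orange(s,(212,279,250,330)),orange(t,(425,225,470,286))]
f=ray(t,446,272,.02); b=ray(t,452,234,.01)
for a in(b-f,f-b):
    q0=np.r_[(b if a[0]>0 else f)[:2],np.arctan2(a[1],a[0])]; print("wedge",fit([s,t],ms,[0*m for m in ms],WEDGE,q0))
for w,(p,m) in dict(s=(s,ms[0]),t=(t,ms[1])).items(): print("wedge",w,fit([p],[m],[0*m],WEDGE,np.r_[b[:2],np.arctan2((b-f)[1],(b-f)[0])]))
bs,ks=blue(s,(315,235,420,310)); bt,kt=blue(t,(260,125,365,235))
fl=ray(t,276,213,.022); fr=ray(t,326,227,.022); d=fl-fr; q0=np.r_[(fl+fr)[:2]/2,np.arctan2(-d[0],d[1])]; print(np.linalg.norm(d[:2]),q0)
print("plate",fit([s,t],[bs,bt],[ks,kt],PLATE,q0),fit([t],[bt],[kt],PLATE,q0),fit([s],[bs],[ks],PLATE,q0))
for l,z in(("ring_mid",.016),("jar_mid",.095),("rack_mid",.045),("handle_mid",.018)):
    r=max(env.spot_in(t,l),key=lambda d:d["score"])["rect"]; print(l,ray(t,(r[0]+r[2]/2)*640,(r[1]+r[3]/2)*480,z/2).round(3))
E
python3 m.py
```

```text
A [ 0.491 -0.297  0.02 ] 0.573
B [ 0.336 -0.249  0.02 ] 0.419
C [ 0.272 -0.421  0.02 ] 0.501
D [ 0.352 -0.093  0.02 ] 0.364
wedge (array([ 0.54951431, -0.31749565, -0.31287982]), np.float64(158.74901960784314), [np.float64(688.0), np.float64(694.0)])
wedge (array([ 0.43151723, -0.28039446,  2.84055612]), np.float64(574.929411764706), [np.float64(688.0), np.float64(694.0)])
wedge s (array([ 0.54404234, -0.31435525, -0.31584994]), np.float64(63.67058823529412), [np.float64(688.0)])
wedge t (array([ 0.54989709, -0.31815096, -0.31170582]), np.float64(37.6078431372549), [np.float64(694.0)])
0.12397190776575703 [ 0.57112494  0.04636112 -0.26182885]
plate (array([ 0.57100617,  0.05053939, -0.28578261]), np.float64(7.768627450980393), [np.float64(2301.0), np.float64(4128.0)]) (array([ 0.57316177,  0.05001174, -0.28831534]), np.float64(0.9411764705882353), [np.float64(4128.0)]) (array([ 0.56691318,  0.05433738, -0.29629175]), np.float64(0.0), [np.float64(2301.0)])
ring_mid [0.469 0.303 0.008]
jar_mid [0.675 0.358 0.048]
rack_mid [ 0.698 -0.344  0.022]
handle_mid [0.497 0.434 0.009]
```

```bash
cat > m2.py <<'E'
from h import *
s=env.snapshot("scene"); t=env.snapshot("top")
bs,_=blue(s,(315,235,420,310)); bt,_=blue(t,(260,125,365,235))
ks=np.zeros((480,640)); ks[:288,388:412]=1; ks[275:,370:]=1
kt=np.zeros((480,640)); kt[:160,:]=1
q0=[.572,.050,-.287]
for a in(([s,t],[bs,bt],[ks,kt]),([t],[bt],[kt]),([s],[bs],[ks])): print(fit(*a,PLATE,q0))
# top: direct edge lines of the blue region
c=max(cv2.findContours(bt.astype(np.uint8),0,1)[0],key=cv2.contourArea)
print(cv2.approxPolyDP(c,3,True)[:,0].tolist(), cv2.minAreaRect(c))
q=fit([t],[bt],[kt],PLATE,q0)[0]
im=t["pixels"].copy()
for p,n,rc in((t,"t",(240,120,380,240)),(s,"s",(300,220,440,325))):
    im=p["pixels"].copy()
    for k,(x,parts) in enumerate(((q,PLATE),)):
        cs=cv2.findContours((render(p,parts,x)>.5).astype(np.uint8),0,1)[0]; cv2.drawContours(im,cs,-1,(255,255,0),1)
    a,b,c2,d=rc; cv2.imwrite(f"pics/ov{n}.png",cv2.resize(im[b:d,a:c2,::-1],(560,440)))
cv2.imwrite("pics/ov.png",cv2.resize(np.hstack([cv2.imread("pics/ovt.png"),cv2.imread("pics/ovs.png")]),(800,320)))
E
python3 m2.py
```

```text
(array([ 0.57372164,  0.04927894, -0.27591896]), np.float64(211.33333333333331), [np.float64(2302.0), np.float64(4129.0)])
(array([ 0.57421529,  0.04970949, -0.28512492]), np.float64(59.34901960784313), [np.float64(4129.0)])
(array([ 0.5716919 ,  0.05402855, -0.27818422]), np.float64(92.39607843137254), [np.float64(2302.0)])
[[310, 140], [307, 150], [298, 146], [275, 212], [325, 227], [348, 151]] ((311.7401428222656, 181.53094482421875), (53.970245361328125, 80.34896087646484), 17.650123596191406)
```

View pics/cropA.png

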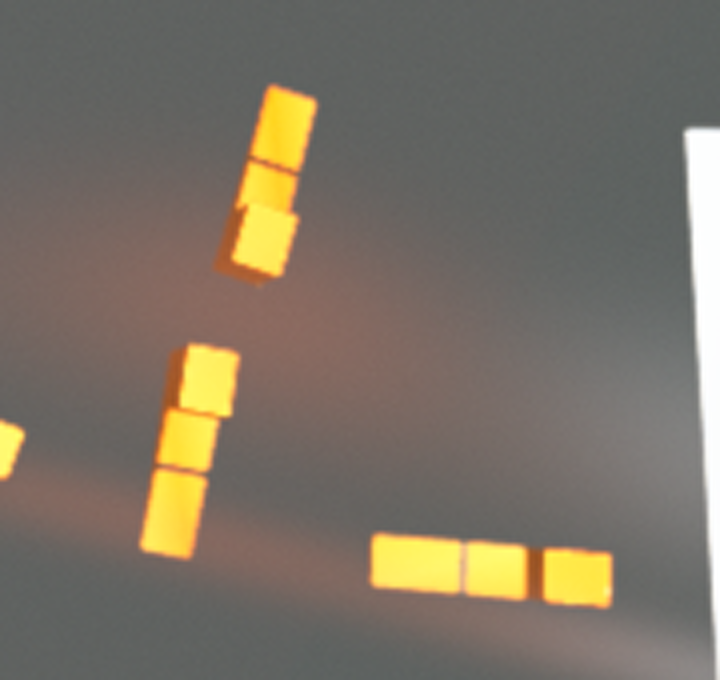

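A is confirmed: 0.573 m from the base against 0.50, 0.42 and 0.36 m for the others. Its thin tip points away from the robot at (452,234) and its block is at (446,270). I'll move there and grasp it.

```bash
cat >> h.py <<'E'
from scipy.spatial.transform import Rotation as Ro
def ori(a,flip=1):
    z=flip*np.array([-np.sin(a),np.cos(a),0]); y=np.array([0,0,-1.]); x=np.cross(y,z)
    return Ro.from_matrix(np.c_[x,y,z]).as_rotvec()
E
python3 - <<'E'
from h import *
print(env.current_t(), Ro.from_rotvec(env.current_tool_rot()).as_matrix().round(2).tolist())
a=-.312; tip=np.array([.549,-.3175]); g=tip-.101*np.array([np.cos(a),np.sin(a)]); print(g)
best=None
for f in(1,-1):
    q=env.inverse_kinematics([*g,.15],ori(a,f)); 
    if q is None: continue
    print(f,np.round(q,2)); c=abs(q[5])
    if best is None or c<best[0]: best=(c,f)
f=best[1]; open("flip","w").write(str(f))
env.command_gripper(.065,60)
env.move_to([*g,.15],ori(a,f)); print(env.current_t(),env.current_ft_force())
env.line_to([*g,.060],v=.12); env.line_to([*g,.037],v=.06); print(env.current_t(),env.current_ft_force())
t=env.snapshot("top"); s=env.snapshot("scene")
cv2.imwrite("pics/pre.png",np.hstack([cv2.resize(p["pixels"][b:b+100,a0:a0+100,::-1],(400,400)) for p,a0,b in((t,395,205),(s,180,240))]))
E
```

```text
1.2 [[0.91, 0.0, 0.41], [-0.41, 0.0, 0.91], [-0.0, -1.0, 0.0]]
[ 0.45287612 -0.28649677]
1 [-0.62  0.46  1.96 -0.    0.73 -1.88]
-1 [-0.62  0.46  1.96 -0.    0.73  1.26]
4.7 [-0.14807515 -0.30783902 -0.02738239]
6.1333 [0.23699103 0.15342667 0.44924753]
```

View pics/pre.png

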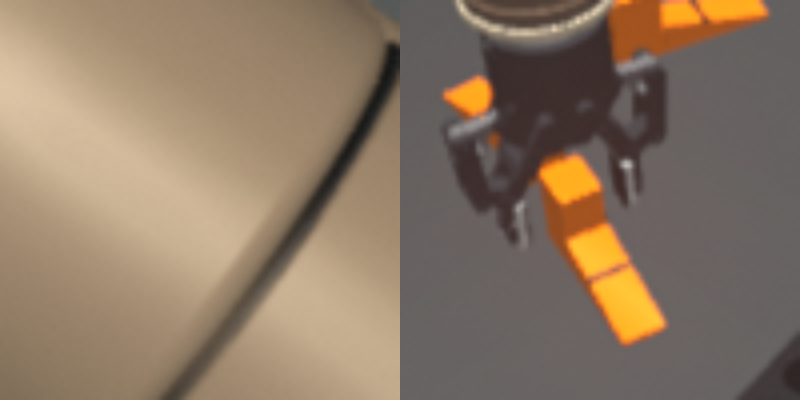

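```bash
python3 - <<'E'
from h import *
f=int(open("flip").read()); a=-.281; M=np.array([.573,.0505]); ux=np.array([np.cos(a),np.sin(a)])
env.command_gripper(.0,60); print(env.current_finger_gap(),env.current_ft_force().round(1) if hasattr(env.current_ft_force(),'round') else env.current_ft_force(),env.current_tool_pos())
p=np.array(env.current_tool_pos()); np.save("z0.npy",p)
env.line_to([p[0],p[1],.12],v=.15)
g=M-(.030+.101)*ux
env.move_to([*g,.12],ori(a,f)); env.line_to([*g,.055],v=.12)
print(env.current_t(),env.current_tool_pos(),env.current_ft_force())
s=env.snapshot("scene"); t=env.snapshot("top")
np.savez("s.npz",**{k:np.asarray(v) for k,v in s.items()})
cv2.imwrite("pics/at.png",np.hstack([cv2.resize(p["pixels"][b:b+130,a0:a0+130,::-1],(400,400)) for p,a0,b in((t,240,130),(s,260,190))]))
E
```

```text
0.027155054310933187 [-0.4  0.9  5.6] [ 0.45298151 -0.28657713  0.03734095]
9.4417 [0.44739676 0.08653162 0.05523264] [-0.04961478  0.0947935  -1.08692845]
```

View pics/at.png

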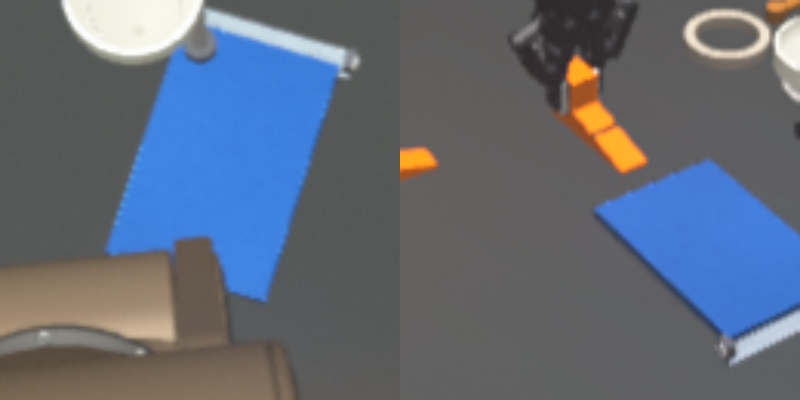

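```bash
cat > meas.py <<'E'
from h import *
def meas(s,q0,rect):
    m=orange(s,rect); k=np.ones((480,640))
    a,b,c,d=rect; k[b:d,a:c]=0
    blk=cv2.dilate((render(s,WEDGE[1:],q0)>.1).astype(np.uint8),np.ones((9,9))); k[blk>0]=1
    return fit([s],[m],[k],WEDGE[:1],q0)
PS=np.array([.5717,.0540,-.278])
def inplate(q,P=PS):
    d=np.array(q[:2])-P[:2]; c,s=np.cos(P[2]),np.sin(P[2]); return np.array([c*d[0]+s*d[1],-s*d[0]+c*d[1]])*1000,q[2]-P[2]
E
python3 - <<'E'
from meas import *
z0=np.load("z0.npy")[2]; p=np.array(env.current_tool_pos())
for z in (z0+.004,z0,z0-.0008):
    env.line_to([p[0],p[1],z],v=.04); print(z,env.current_tool_pos()[2],np.round(env.current_ft_force(),2))
s=env.snapshot("scene"); a=-.281
q0=np.r_[p[:2]+.101*np.array([np.cos(a),np.sin(a)]),a]
q,c,n=meas(s,q0,(430-130,200,490-130,260)); print("fk",q0,inplate(q0,[.573,.0505,-.281]),"scene",q,c,n,inplate(q)); print(env.current_t())
bs,_=blue(s,(315,235,420,310)); ks=np.zeros((480,640)); ks[:288,388:412]=1; ks[275:,370:]=1
print(fit([s],[bs],[ks],PLATE,PS)[:2])
im=s["pixels"].copy()
cs=cv2.findContours((render(s,WEDGE[:1],q)>.5).astype(np.uint8),0,1)[0]; cv2.drawContours(im,cs,-1,(0,255,255),1)
cs=cv2.findContours((render(s,PLATE,PS)>.5).astype(np.uint8),0,1)[0]; cv2.drawContours(im,cs,-1,(255,255,0),1)
save(dict(pixels=im),"down",(300,200,420,310),5)
E
```

```text
0.04134095266945484 0.041066549378648606 [ 0.64 -0.98  0.14]
0.037340952669454835 0.03729551553294768 [0.79 0.78 0.68]
0.03654095266945483 0.03720597236762404 [-3.38  0.27 25.64]
fk [ 0.54471452  0.05873027 -0.281     ] (array([-29.45847481,   0.06343359]), np.float64(0.0)) scene [ 0.53974918  0.06237473 -0.26821909] 11.835294117647058 [np.float64(398.0)] (array([-33.0224126 ,  -0.71516338]), np.float64(0.009780907851429488))
10.5833
(array([ 0.57193618,  0.05169123, -0.25634233]), np.float64(102.41568627450981))
```

View pics/down.png

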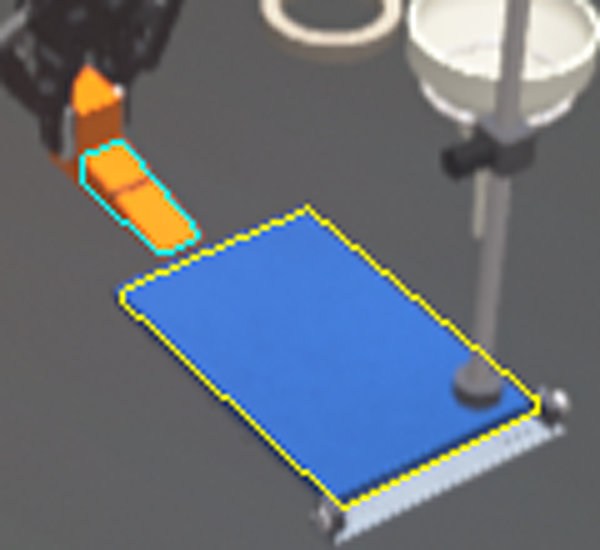

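```bash
python3 - <<'E'
from meas import *
z0=np.load("z0.npy")[2]; a=-.281; ux=np.array([np.cos(a),np.sin(a)]); p=np.array(env.current_tool_pos())[:2]
M=np.array([.573,.0505]); p0=M-.131*ux; np.save("p0.npy",p0)   # commanded start: tip -30 (fk)
zc=z0-.0001
env.line_to([*p0,zc],v=.02); print(env.current_t(),np.round(env.current_ft_force(),2))
env.line_to([*(p0+.050*ux),zc],v=.05)
log=[]
for d in np.arange(51,71):
    env.line_to([*(p0+d/1000*ux),zc],v=.02)
    F=np.array(env.current_ft_force()); x=np.array(env.current_tool_pos()); r=(x[:2]-p0)@ux*1000
    log.append((d,round(r,2),round(-F[:2]@ux,2),round(F[2],2),round(x[2]*1000,2)))
    if -F[:2]@ux>8 : break
for l in log: print(*l)
print(env.current_t())
s=env.snapshot("scene"); save(s,"push1",(300,200,420,310),6)
E
```

```text
10.8333 [-2.49  0.78  7.97]
51 50.43 4.82 9.91 37.28
52 51.32 5.31 11.0 37.24
53 52.34 5.96 10.81 37.25
54 53.35 5.5 11.03 37.28
55 54.33 4.7 11.18 37.25
56 55.36 4.47 11.39 37.26
57 56.39 4.09 11.4 37.26
58 57.38 4.62 10.94 37.26
59 58.34 4.92 10.75 37.26
60 59.37 3.85 11.45 37.29
61 60.37 5.39 10.74 37.26
62 61.37 5.32 11.35 37.25
63 62.25 5.25 10.35 37.24
64 62.8 8.68 13.38 37.27
15.4833
```

View pics/push1.png

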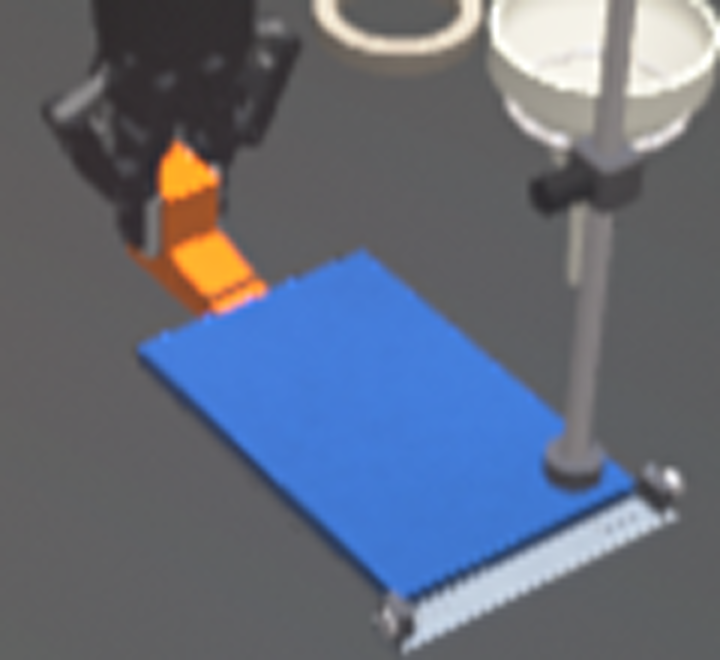

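Contact came at 62.5 mm of travel; the vision estimate was 62. I'll push about 16 mm more, going by the actual TCP position.

```bash
python3 - <<'E'
from meas import *
z0=np.load("z0.npy")[2]; a=-.281; ux=np.array([np.cos(a),np.sin(a)]); p0=np.load("p0.npy"); zc=z0-.0001
for d in list(range(66,79,2))+[79,80,81]:
    env.line_to([*(p0+d/1000*ux),zc],v=.025)
    F=np.array(env.current_ft_force()); x=np.array(env.current_tool_pos()); r=(x[:2]-p0)@ux*1000
    print(d,round(r,2),round(-F[:2]@ux,2),round(F[2],2),round(x[2]*1000,2))
    if r>78.0 or -F[:2]@ux>30: break
env.pause(.3); x=np.array(env.current_tool_pos()); print((x[:2]-p0)@ux*1000,np.round(env.current_ft_force(),1),env.current_finger_gap(),env.current_t())
s=env.snapshot("scene"); save(s,"push2",(310,210,400,285),8)
# plate pose with tilt: fit lift from blue mask
bs,_=blue(s,(315,225,420,310)); ks=np.zeros((480,640)); ks[:288,388:412]=1; ks[275:,370:]=1
base=PLATE[0]
for L in np.arange(0,9):
    b=base.copy(); th=L/200; dx=b[:,0]-.2; dz=b[:,2]-.012
    b[:,0]=.2+dx*np.cos(th)+dz*np.sin(th); b[:,2]=.012-dx*np.sin(th)+dz*np.cos(th)
    print(L,round((np.abs(render(s,[b],[.5717,.0540,-.278])-bs)*(1-ks)).sum(),1),end="; ")
E
```

```text
66 64.14 11.86 19.22 37.25
68 65.96 12.62 19.29 37.26
70 67.93 13.02 20.18 37.26
72 69.92 12.45 19.7 37.23
74 71.99 13.91 18.74 37.25
76 73.98 13.02 20.76 37.24
78 75.98 11.98 19.88 37.26
79 76.77 12.67 20.95 37.22
80 77.79 14.19 20.05 37.26
81 78.75 14.15 20.84 37.24
78.79577597798306 [-13.4   2.6  20.8] 0.027487943502160536 18.3333
0 112.9; 1 106.5; 2 102.6; 3 104.0; 4 113.2; 5 121.6; 6 132.0; 7 144.2; 8 157.7;
```

View pics/push2.png

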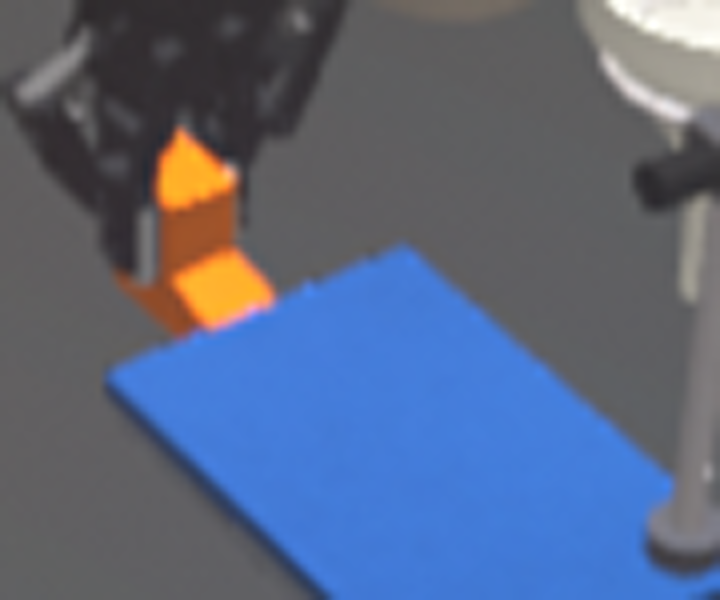

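```bash
python3 - <<'E'
from meas import *
old=dict(np.load("s.npz")); new=env.snapshot("scene")
ks=np.zeros((480,640)); ks[:288,388:412]=1; ks[275:,370:]=1
def pl(L):
    b=PLATE[0].copy(); th=L/200; dx=b[:,0]-.2; dz=b[:,2]-.012
    b[:,0]=.2+dx*np.cos(th)+dz*np.sin(th); b[:,2]=.012-dx*np.sin(th)+dz*np.cos(th); return b
q=fit([old],[blue(old,(315,225,420,310))[0]],[ks],PLATE,PS)[0]
for s in(old,new):
    bs,_=blue(s,(315,225,420,310)); Ls=np.arange(-4,10); c=[(np.abs(render(s,[pl(L)],q)-bs)*(1-ks)).sum() for L in Ls]; print(np.round(c,0),Ls[np.argmin(c)])
# subpixel front-edge shift between the two pictures, per column away from the wedge
def edge(s,u):
    r=s["pixels"][225:262,u].astype(float); w=r[:,2]-r[:,0]; k=np.argmax(w>65); return 225+k-1+(65-w[k-1])/(w[k]-w[k-1])
us=list(range(350,359)); print("shift px",np.round([edge(old,u)-edge(new,u) for u in us],2))
print("px per mm lift",[(proj(new,T(*q,pl(0)[[1,3]])[i])-proj(new,T(*q,pl(4)[[1,3]])[i]))/4 for i in(0,1)])
F=lambda n:[round(v,3) for l,z in(("ring_mid",.016),) for v in []]
for l in("ring_mid","jar_mid","rack_mid","handle_mid"): print(l,[(np.array(d["rect"])*[640,480,640,480]).round().tolist() for d in env.spot_in(new,l)][:2])
print(env.current_t())
E
```

```text
[126. 117. 106. 102. 102. 108. 117. 132. 145. 159. 173. 189. 208. 228.] -1
[173. 159. 140. 126. 114. 105. 100. 103. 105. 112. 120. 130. 138. 153.] 2
shift px [1.01 1.01 1.01 1.02 1.   1.   1.01 1.   1.  ]
px per mm lift [array([-0.01187803,  0.2686146 ]), array([-0.02663878,  0.26513561])]
ring_mid [[350.0, 196.0, 28.0, 17.0]]
jar_mid [[422.0, 191.0, 21.0, 35.0]]
rack_mid [[244.0, 325.0, 68.0, 62.0]]
handle_mid [[379.0, 174.0, 28.0, 23.0]]
18.6333
```

The estimates are 4.0 mm lift by travel, about 3.8 mm by edge shift and about 3.2 mm by silhouette. I'll push 1 mm more (+0.25 mm) to centre on 4 mm, then hand in.

```bash
python3 - <<'E'
from meas import *
z0=np.load("z0.npy")[2]; a=-.281; ux=np.array([np.cos(a),np.sin(a)]); p0=np.load("p0.npy")
env.line_to([*(p0+.082*ux),z0-.0001],v=.02); env.pause(.3)
x=np.array(env.current_tool_pos()); print((x[:2]-p0)@ux*1000,np.round(env.current_ft_force(),1),env.current_finger_gap(),env.current_t())
env.job_done()
E
```

```text
79.72860691813203 [-14.    3.1  21.5] 0.02762899572201229 19.1833
the job is handed in; nothing more can be done
```

I took the orange wedge farthest from the base by its grip block and set it flat in front of the stand. I pushed it straight in under the middle of the plate and handed the job in at about 19 s, still gripping it with the plate resting on it.

**Lift:** My estimates do not fully agree, so the lift is about 3.5–4.3 mm, well below 10 mm. I did not see the black line at the edge at the end, because the plate hides it in the scene camera. The last 1 mm of push (about 0.25 mm of lift) came after the camera checks; after it I read only position and force.

| Estimate | Before last 1 mm | At hand-in |
|---|---|---|
| Travel past contact (17.1 mm at hand-in) | 4.0 mm | about 4.3 mm |
| Camera, shift of the front edge | 3.8 mm | about 4.0 mm |
| Camera, plate outline (coarsest) | 3.2 mm | about 3.5 mm |

**Forces:** At the end the push was about 14 N, a little above the 12 N you gave, with about 21 N upward on the tool. The finger gap stayed at 27.6 mm on the 28 mm block.

**Other objects:** The ring, jar, rack and handle were found in their starting places to within 5 pixels. I saw no contact between the gripper and the stand in the pictures.

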